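# Pack the second spice mill into the gift case

## Task

Stand the spice mill that lies on the counter up on its foot and let go of it, so that you can take it squarely from above; then pack it into the empty cell of the wooden gift case, next to its partner: foot first, steel head up, all the way down until it stands on the cell's floor with its wooden shoulder flush with the rim. Lower it in gently, do not let it drop into the case, and leave the case and the other goods on the counter standing where they are.

Things in the scene. Friction and masses are not known exactly. Their poses are not given: they have to be found in the camera images.
- mill: the loose spice mill, 0.22-0.45 kg, 148 mm long: dark wooden body 44 mm square, 120 mm long, steel parts at its ends (see its points); starts lying on its side on the counter. Origin: middle of the wooden body, on the side underneath at the start, 22 mm from the long axis. x: parallel to the long axis from foot to head (up when it stands); z: from the origin to the long axis, up at the start
- mill_foot (a point): centre of the underside of the mill's foot (39 mm square steel plate, 6 mm thick, under the wooden body), on the long axis, 66 mm from the middle of the wooden body; axes as mill
- mill_head (a point): centre of the mill's round steel head, diameter 36 mm, 14 mm high, on the long axis, 135 mm from the underside of the foot. Below the head: a collar of diameter 38 mm, 2 mm high, then the shoulder (top end of the square wooden body, 9 mm below this point). On top of the head: a nut of diameter 12 mm, 6 mm high. Axes as mill
- case: open-topped plywood gift case, 1.1 kg, loose on the counter, 116 mm (x) by 115 mm (y); origin: centre of underside, z up. Its -x half is 134 mm high with two cells in a row along y, each 47 mm square, walls and partition 7 mm, floor 8 mm; cell centres x = -27.5 mm, y = +27 (empty) and -27 mm (partner mill). Its +x half is low: walls 50 mm, with three jars 60 mm high
- empty_cell (a point): centre of the floor of the empty cell, 8 mm above the counter; axes as case
- cell_mouth (a point): centre of the empty cell's open mouth, level with the rim, 126 mm above the cell's floor. A mill that is fully home has the shoulder of its wooden body flush with this rim and its collar and head above it
- packed_mill: the partner mill of the same shape and size, standing in the other cell, head up. Origin: centre of the underside of its foot; its z axis points up to its head, and its top is 148 mm above the origin
- oil_bottle: bystander: green glass bottle of oil, diameter 60 mm, 190 mm tall, standing; origin at the centre of its underside
- honey_jar: bystander: amber jar with a brass-coloured lid, diameter 68 mm, 85 mm tall, standing; origin at the centre of its underside
- spice_tray: bystander: white shallow tray, 130 by 130 mm, about 35 mm high, with three rolled spice packs; origin at the centre of its underside

How it is judged:
By the outcome, as a careful person would: the job done as asked, in the order asked, and still so for the second after the job is handed in, with the robot touching nothing.
It also fails if it takes over 61 s, if anything falls off the work surface, if the arm or the gripper's body presses on something with over 40 N, if the wrist force passes 120 N, or if a joint passes its speed limit or range.

## Robot

A 7-joint arm with a two-finger parallel gripper is mounted at the origin on the work surface. World frame = base frame: x ahead of the robot, y to its left, z up, the work surface at z = 0. Lengths are in mm, angles in rad, forces in N, time in s.
With the tool pointing down it reaches from about 400 to 875 mm from the base axis. Payload 4.4 kg.
Tool frame: the origin (TCP) lies midway between the tips of the shut fingers; the grasp point (between the pads) lies 19 mm behind it; z points along the fingers, y is the direction in which the jaws open and shut (so a half turn about z gives the same grasp; the last joint's range is limited). The gripper opens to 85 mm and grips with 20 to 120 N. Pads are 22 mm wide; open, the fingers measure 114 mm over their backs; the gripper's body (76 mm by 85 mm) begins 54 mm behind the grasp point. The pads swing forward as they close: fully open they stand 13 mm farther back than shut.
Start: joints at [1.043, 0.628, 0.038, 1.517, -0.027, 0.996, -0.02], TCP at [289.643, -581.915, 207.813] pointing down, gripper open.
Joint ranges: [-3.06, 3.06], [-0.37, 2.12], [-1.25, 1.32], [0.18, 2.47], [-1.1, 4.24], [0.23, 1.98], [-2.94, 2.94]. Speed limits (rad/s): [2.57, 2.57, 3.14, 3.14, 3.14, 3.14, 3.14].

## Interface

Orientations are given as a 3x3 rotation matrix whose columns are the frame's x, y, z axes.
In Python, from rig import r gives the robot as it stands. Calls block until the motion is done:
- r.move_to(position, orientation): joint-space move of the TCP to a pose.
- r.move_straight(position, ori=None, rate=150, contact_N=None): straight line of the TCP; ori=None keeps the orientation; rate is the mean speed in mm/s. With contact_N (N) it stops when the force on the tool has changed by that much, and returns True; else False.
- r.goto_joints(angles): joint-space move.
- r.move_gripper(opening, newtons=None): opening from 0.0 (shut) to 1.0 (fully open); newtons is the grip in N (None keeps the last); returns when the fingers have stopped.
- r.hold(seconds).
- r.solve_ik(position, orientation): joint angles nearest the present ones, or None.
- r.get_state(): the state.
- r.grab_frame(name): name is "scene" or "top"; returns the picture (400x640x3 uint8, red, green, blue); there is no depth.
- r.camera_params(name): a dict with "fx", "fy", "cx", "cy" (pixels), "rvec" (rotation vector, rad) and "tvec" (3), from world to camera coordinates, as OpenCV has them. Camera axes: x right, y down, z forward; pixel columns grow to the right and rows downward; lengths in mm; the calibration is good to about 2 mm. A picture is of the moment at which its call begins. camera_params takes no time and is no camera call.
A pose or a line that the arm cannot do raises r.Unreachable and nothing moves.
- r.hand_in(): hands the job in, once; it reports no verdict.
The state is a dict: "t": time; "joints": joint angles; "joint_velocities": joint speeds; "effort": joint torques, N m; "tcp_pos": TCP position; "tcp_rot": TCP orientation; "ft_force": force on the tool from outside, world axes, zero at the start; "ft_torque": the same for the moment, N m; "opening": opening from 0.0 (shut) to 1.0 (fully open).
Only numpy, scipy, OpenCV 4.12 (cv2) and the standard library are available. Lean on these libraries where they do the work, as an engineer would, in place of code of your own. Each camera call takes 0.05 s, during which the arm holds its last target.

## Working session

There is one attempt and no reset: what is moved stays moved. The work goes in short steps, each a Python script; the robot and the scene stay as the last script left them, time stands still between calls to the robot, and variables do not carry over. Pictures are saved under pics/ and viewed, and the job is handed in when it is done.

```bash
ls; mkdir -p pics
python3 - <<'E'
from rig import r
import cv2
for n in("scene","top"):
    cv2.imwrite(f"pics/a_{n}.png",r.grab_frame(n)[:,:,::-1]); print(n,r.camera_params(n))
s=r.get_state();print(s['t'],s['tcp_rot'],s['ft_force'])
E
```

```text
pics
scene {'fx': 520.3667428982116, 'fy': 520.3667428982116, 'cx': 316.1316404169818, 'cy': 198.8149276944959, 'rvec': array([ 2.08216279,  1.34356977, -0.5336558 ]), 'tvec': array([-247.00906143, -346.59485142, 1592.37570445])}
top {'fx': 465.3810874370587, 'fy': 465.3810874370587, 'cx': 323.7643499992069, 'cy': 210.5092927896628, 'rvec': array([ 2.11821658, -2.10612944,  0.20820608]), 'tvec': array([  8.18748267, 635.11035595, 977.07203822])}
0.1 [[ 8.95274608e-01  4.45514063e-01 -7.72591514e-04]
 [ 4.45514732e-01 -8.95273308e-01  1.52574371e-03]
 [-1.19402835e-05 -1.71016050e-03 -9.99998538e-01]] [-0.02107698 -0.56071743  0.07239272]
```

View pics/a_scene.png

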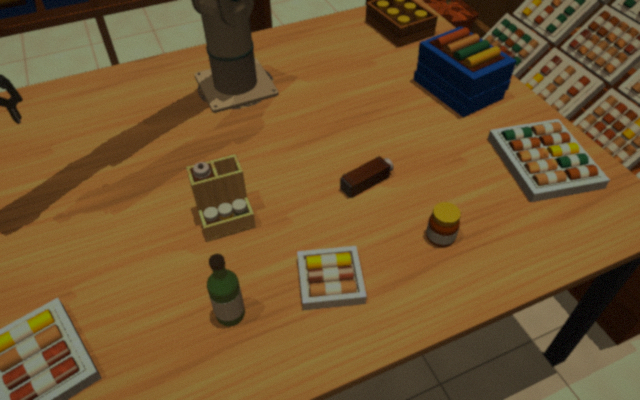

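View pics/a_top.png

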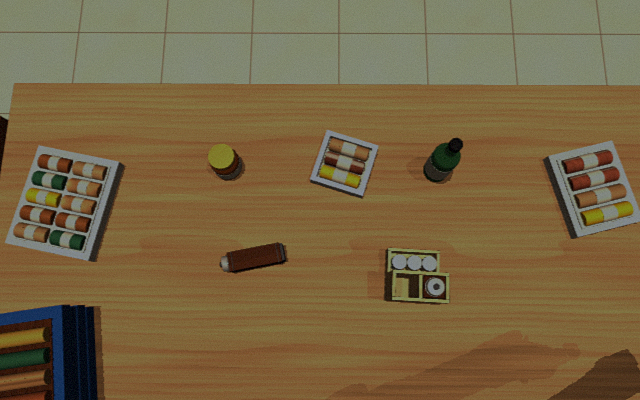

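The scene picture shows the mill at about (367,176), with its head at the right end, and the case at (222,197). In the top picture the mill is at (254,257) with its head on the left at (226,264). The case is at (418,275), with the empty cell at (407,288) and the partner mill at (434,287). I'll zoom in next.

```bash
cat > h.py <<'E'
import numpy as np, cv2
from rig import r
P={n:r.camera_params(n) for n in("scene","top")}
def RT(n):
    p=P[n]; return cv2.Rodrigues(np.array(p['rvec'],float))[0],np.array(p['tvec'],float)
def ray(n,uv,z):
    p=P[n];R,t=RT(n); d=R.T@np.array([(uv[0]-p['cx'])/p['fx'],(uv[1]-p['cy'])/p['fy'],1]); c=-R.T@t
    return c+d*(z-c[2])/d[2]
def proj(n,X):
    p=P[n];R,t=RT(n); K=np.array([[p['fx'],0,p['cx']],[0,p['fy'],p['cy']],[0,0,1]])
    return cv2.projectPoints(np.atleast_2d(np.array(X,float)),R,t,K,None)[0][:,0]
def tri(u1,u2):
    Ps=[]
    for n in("scene","top"):
        p=P[n];R,t=RT(n);K=np.array([[p['fx'],0,p['cx']],[0,p['fy'],p['cy']],[0,0,1]]);Ps.append(K@np.c_[R,t])
    X=cv2.triangulatePoints(Ps[0],Ps[1],np.array(u1,float)[:,None],np.array(u2,float)[:,None])[:,0];return X[:3]/X[3]
def crop(img,x,y,w,h,s,f):
    c=cv2.resize(img[y:y+h,x:x+w],None,fx=s,fy=s,interpolation=cv2.INTER_CUBIC); c=cv2.convertScaleAbs(c,alpha=1.8)
    cv2.imwrite(f,c)
E
python3 - <<'E'
from h import *
for n in P:
    R,t=RT(n);print(n,-R.T@t)
T=cv2.imread("pics/a_top.png");S=cv2.imread("pics/a_scene.png")
a=lambda im,x,y,w,h:cv2.convertScaleAbs(cv2.resize(im[y:y+h,x:x+w],(w*5,h*5),interpolation=cv2.INTER_CUBIC),alpha=1.8)
A=np.vstack([np.hstack([a(T,210,230,80,60),a(T,376,240,80,60)]),np.hstack([a(S,330,145,80,60),a(S,184,150,80,60)])])
cv2.imwrite("pics/zoom.png",A)
E
```

```text
scene [1316.7920789  -303.98865968  943.63730708]
top [ 425.63038194    5.0337898  1084.85732053]
```

View pics/zoom.png

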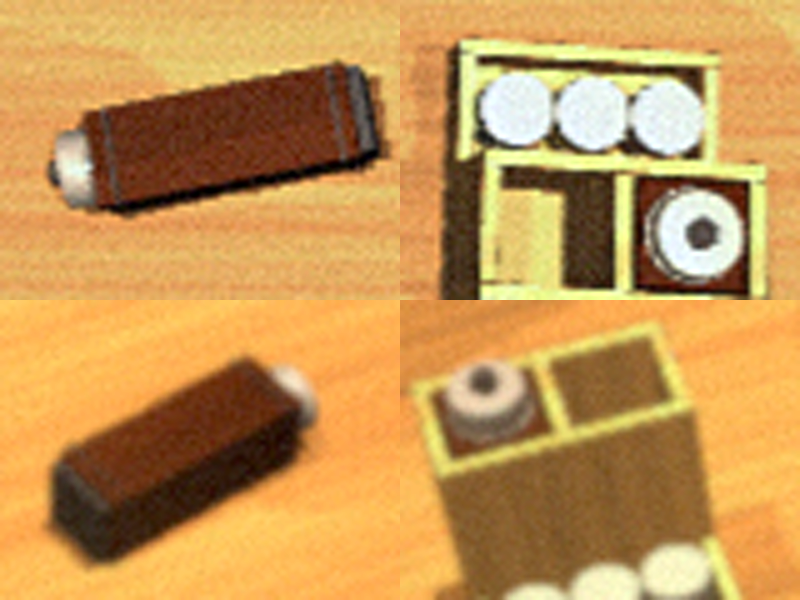

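Run:
```python
from h import *
T=cv2.imread("pics/a_top.png");S=cv2.imread("pics/a_scene.png")
# mill wood mask (top)
hsv=cv2.cvtColor(T,cv2.COLOR_BGR2HSV);print(hsv[257,254],hsv[250,254],hsv[240,254],T[257,254],T[230,254])
m=((T[:,:,2]<90)&(T[:,:,2]>35)&(T[:,:,2]>1.6*T[:,:,1])).astype(np.uint8)
m=cv2.morphologyEx(m,cv2.MORPH_OPEN,np.ones((3,3)))
n,l,st,c=cv2.connectedComponentsWithStats(m)
for i in range(1,n):
    if st[i,4]>60: print(st[i],c[i])
i=l[257,254];cn=cv2.findContours((l==i).astype(np.uint8),0,1)[0][0]
rc=cv2.minAreaRect(cn);b=cv2.boxPoints(rc);print(rc);
W=np.array([ray("top",u,44) for u in b]);print(b,W.round(1),W.mean(0),np.linalg.norm(np.diff(W,axis=0),axis=1))
a=lambda im,x,y,w,h,s:cv2.convertScaleAbs(cv2.resize(im[y:y+h,x:x+w],(w*s,h*s),interpolation=cv2.INTER_CUBIC),alpha=1.8)
A=np.hstack([a(T,382,244,72,64,5),a(S,184,150,75,64,5)])
cv2.imwrite("pics/zoom2.png",A)
d=T.copy();d[l==i]=(0,255,0);cv2.imwrite("pics/mask.png",a(d,210,230,80,60,5))
```

```text
[  9 183  57] [  7 165  62] [ 20 131 128] [16 28 57] [ 55  98 127]
[216 156  22  18 124] [228.9516129  167.39516129]
[325 158  12   7  63] [330.50793651 160.74603175]
[350 166  13   7  68] [356.         168.95588235]
[232 244  46  26 835] [254.13413174 256.43233533]
[  0 319  51  15 380] [ 25.09210526 325.62631579]
[  0 341  52  13 264] [ 25.84848485 347.20075758]
[  0 363  52  13 292] [ 26.25684932 368.82534247]
[  0 383  53  17 413] [ 25.3535109  391.19612591]
((254.03285217285156, 256.4223327636719), (18.804767608642578, 44.53268051147461), 79.2156982421875)
[[230.40045 251.3523 ]
 [274.14664 243.0197 ]
 [277.66525 261.49237]
 [233.91907 269.82495]] [[544.6 221.   44. ]
 [563.9 123.2  44. ]
 [522.5 114.2  44. ]
 [503.4 211.2  44. ]] [533.58506127 167.42325657  44.        ] [99.65707494 42.45604989 98.86336109]
```

View pics/zoom2.png

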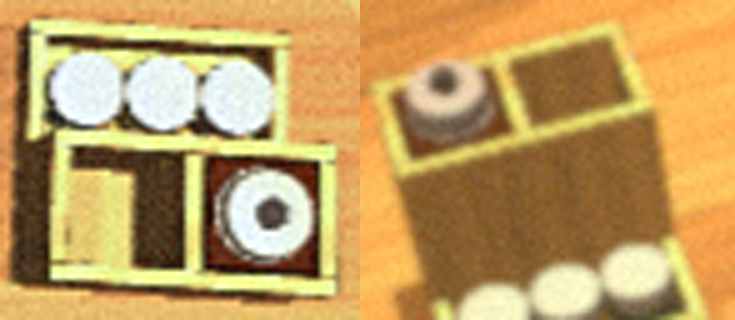

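View pics/mask.png

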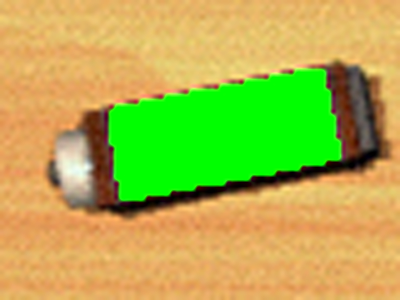

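The mask covers the wood between the decorative bands. The width comes out at 42.5 mm, which fits 44. Next I'll measure the mill's ends and the case rim corners from both views.

Run:
```python
from h import *
q=lambda X,Y,x,y:((X+.5)/5-.5+x,(Y+.5)/5-.5+y)
f=np.array
for nm,a in dict(TLw=(85,112),BLw=(100,207),TRw=(345,66),BRw=(362,160)).items(): print(nm,ray("top",q(*a,210,230),44).round(1))
print("scene mill top face: head-left (248,357) head-right(305,408) ; foot-left(60,465) foot-right(108,507)")
for a in((248,357-300),(303,408-300),(60,465-300),(108,507-300)): print(ray("scene",q(*a,330,145),44).round(1))
ct=[(53,133),(336,147),(334,297),(48,280)]
print("case rim top"); t=f([ray("top",q(*a,382,244),134) for a in ct]);print(t.round(1),t.mean(0))
cs=[(293,108),(45,175),(13,85),(255,22)]
print("case rim scene");s=f([ray("scene",q(*a,184,150),134) for a in cs]);print(s.round(1),s.mean(0))
for a,b in zip(ct,cs): print("tri",tri(q(*b,184,150),q(*a,382,244)).round(1))
print("nuts", ray("top",q(274,212,382,244),148+8).round(1),ray("scene",q(443-360,80,184,150),156).round(1))
```

```text
TLw [543.1 229.5  44. ]
BLw [500.7 220.7  44. ]
TRw [564.5 113.2  44. ]
BRw [522.3 104.5  44. ]
scene mill top face: head-left (248,357) head-right(305,408) ; foot-left(60,465) foot-right(108,507)
[500.7 221.5  44. ]
[544.4 228.4  44. ]
[529.6 102.3  44. ]
[564.5 110.8  44. ]
case rim top
[[ 497.8 -128.4  134. ]
 [ 492.8 -242.9  134. ]
 [ 433.1 -239.3  134. ]
 [ 439.1 -125.   134. ]] [ 465.70392208 -183.88825449  134.        ]
case rim scene
[[ 498.5 -129.2  134. ]
 [ 492.6 -240.   134. ]
 [ 431.9 -238.5  134. ]
 [ 438.  -127.1  134. ]] [ 465.25523523 -183.72037303  134.        ]
tri [ 497.7 -128.8  133.2]
tri [ 493.1 -241.2  135.1]
tri [ 433.2 -238.7  135.2]
tri [ 438.8 -126.2  134.3]
nuts [ 465.7 -211.6  156. ] [ 465.8 -211.7  156. ]
```

Both views agree to about 2 mm. The mill's middle is at (533,167), with its axis from foot to head pointing along (-0.19,0.98). The rim block's centre is at (465.5,-183.8), yaw about -0.05, so the cell centre is at about (467,-157). Next I'll check that the flip poses are reachable.

```bash
cat >> h.py <<'E'
Z=np.array([0,0,1.]); 
d=np.array([-.188,.982,0]);d/=np.linalg.norm(d)
M=np.array([532.9,166.9,22.]); YAW=-0.051
cx=np.array([np.cos(YAW),np.sin(YAW),0]);cy=np.cross(Z,cx)
CELL=np.array([466.9,-156.8,8.])
def ori(z,y):
    z=z/np.linalg.norm(z);y=y-z*(y@z);y/=np.linalg.norm(y);return np.c_[np.cross(y,z),y,z]
lat=np.cross(d,Z) # approx +x
GB=20.5 # grasp centre behind TCP
def lying(th,sg,s=30,dz=4): # tool for lying mill
    z=-np.sin(th)*d-np.cos(th)*Z; return M+s*d+dz*Z+GB*z, ori(z,sg*lat)
def stand(th,sg,foot,s=30,dz=4,lift=0):
    # after flip: mill axis up, face side. lat->cx, d->Z, -Z->cy
    z=np.sin(np.pi/2-th)*cy-np.cos(np.pi/2-th)*Z
    # grasp pt is dz above axis toward old +Z = -cy
    return foot+(66+s+lift)*Z-dz*cy+GB*z, ori(z,sg*cx)
def down(p,sg,yv): return p, ori(-Z,sg*yv)
E
python3 - <<'E'
from h import *
foot=np.array([500,60,0.])
for sg in(1,-1):
  for th in (25,35,40,50):
    t=np.radians(th)
    f=lambda q:None if q is None else np.round(q,2)
    print(sg,th);
    p,o=lying(t,sg);print(' L',p.round(),f(r.solve_ik(p,o)),f(r.solve_ik(p+100*Z-60*o[:,2],o)))
    p,o=stand(t,sg,foot);print(' S',p.round(),f(r.solve_ik(p,o)),f(r.solve_ik(p+100*Z,o)))
  p,o=down(CELL+np.array([0,0,129]),sg,cx);print(' D',f(r.solve_ik(p,o)),f(r.solve_ik(p+150*Z,o)), f(r.solve_ik(foot+129*Z,o)))
  p,o=down(CELL+np.array([0,0,129]),sg,cy);print(' Dy', f(r.solve_ik(foot+129*Z,o)))
E
```

```text
1 25
 L [529. 188.   7.] [-0.63  0.89 -0.02  1.79  0.61  0.77 -0.97] [-0.59  0.68 -0.15  1.69  0.54  1.08 -0.86]
 S [501.  75.  87.] [ 0.89  1.16 -0.7   1.91 -0.58  0.77  0.89] [ 0.94  1.   -0.8   1.93 -0.58  0.85  0.74]
1 35
 L [529. 185.   9.] [-0.69  0.96 -0.06  1.72  0.72  0.95 -1.11] [-0.8   0.76  0.05  1.63  0.52  1.16 -0.88]
 S [501.  73.  84.] [ 0.84  1.05 -0.7   1.96 -0.53  0.65  0.77] [ 0.87  0.87 -0.77  1.96 -0.54  0.79  0.64]
1 40
 L [530. 183.  10.] [-0.73  1.   -0.05  1.68  0.73  1.03 -1.14] [-0.89  0.81  0.14  1.6   0.5   1.2  -0.88]
 S [501.  72.  83.] [ 0.8   0.99 -0.69  1.98 -0.49  0.6   0.7 ] [ 0.82  0.81 -0.73  1.97 -0.52  0.76  0.6 ]
1 50
 L [530. 181.  13.] [-0.81  1.09 -0.    1.6   0.74  1.18 -1.18] [-1.01  0.92  0.27  1.53  0.49  1.29 -0.88]
 S [500.  69.  80.] [ 0.7   0.88 -0.65  2.02 -0.41  0.52  0.54] [ 0.71  0.69 -0.66  1.98 -0.45  0.72  0.47]
 D [ 0.43  0.52 -0.24  2.02  0.2   0.63  0.01] [ 0.51  0.32 -0.32  1.83  0.12  1.01  0.09] [ 0.01  0.55 -0.27  2.    0.24  0.63 -0.46]
 Dy [ 0.26  0.61 -0.65  1.99  0.55  0.72  0.79]
-1 25
 L [529. 188.   7.] [-1.18 
[... 337 characters left out ...]
0.14  1.97 -1.02  0.96 -1.9 ] [ 0.24  0.76  0.24  1.97 -1.09  1.28 -1.92]
-1 40
 L [530. 183.  10.] [-0.2   1.28 -1.06  1.66  1.32  1.75  1.61] [-0.27  1.04 -1.06  1.58  1.11  1.82  1.74]
 S [501.  72.  83.] [ 0.34  0.88  0.04  2.   -1.09  1.   -1.86] [ 0.17  0.72  0.3   1.98 -1.08  1.24 -1.96]
-1 50
 L [530. 181.  13.] [-0.28  1.37 -1.06  1.58  1.35  1.94  1.58] [-0.42  1.07 -0.88  1.51  1.09  1.87  1.75]
 S [500.  69.  80.] [ 0.19  0.8   0.14  2.04 -1.09  0.9  -1.93] [ 0.06  0.64  0.33  2.   -1.01  1.1  -2.09]
 D [-0.12  0.58  0.58  2.03 -0.5   0.67 -2.41] [-0.15  0.35  0.57  1.85 -0.22  1.01 -2.68] [-0.56  0.6   0.57  2.01 -0.52  0.67 -2.84]
 Dy [-0.26  0.54  0.13  2.   -0.12  0.6  -1.68]
```

Run:
```python
from h import *
p0=np.array(r.get_state()['tcp_pos'])
r.move_straight(p0+120*Z,rate=200)
t=np.radians(40)
p,o=lying(t,1)
r.move_to(p+100*Z-60*o[:,2],o)
cv2.imwrite("pics/b.png",r.grab_frame("scene")[:,:,::-1])
s=r.get_state();print(s['t'],s['tcp_pos'],s['joints'])
r.move_straight(p-45*o[:,2],rate=200)
cv2.imwrite("pics/b2.png",r.grab_frame("scene")[:,:,::-1])
c=r.move_straight(p,rate=60,contact_N=8)
s=r.get_state();print(c,s['t'],s['tcp_pos'],p,s['ft_force'])
a=cv2.imread("pics/b2.png");crop(a,290,60,200,150,4,"pics/b2z.png")
crop(np.ascontiguousarray(r.grab_frame("scene")[:,:,::-1]),290,60,200,150,4,"pics/b3z.png")
```

```text
3.975 [523.10761422 220.2292863  156.50954921] [-0.54664263  0.84214872 -0.45339588  1.5888672   0.82077325  1.44360586
 -1.16326438]
False 5.6333 [529.74416877 183.88110474  10.3259387 ] [529.73677831 183.42278564  10.29608892] [-0.3668373 -0.7441226  0.3599977]
```

View pics/b3z.png

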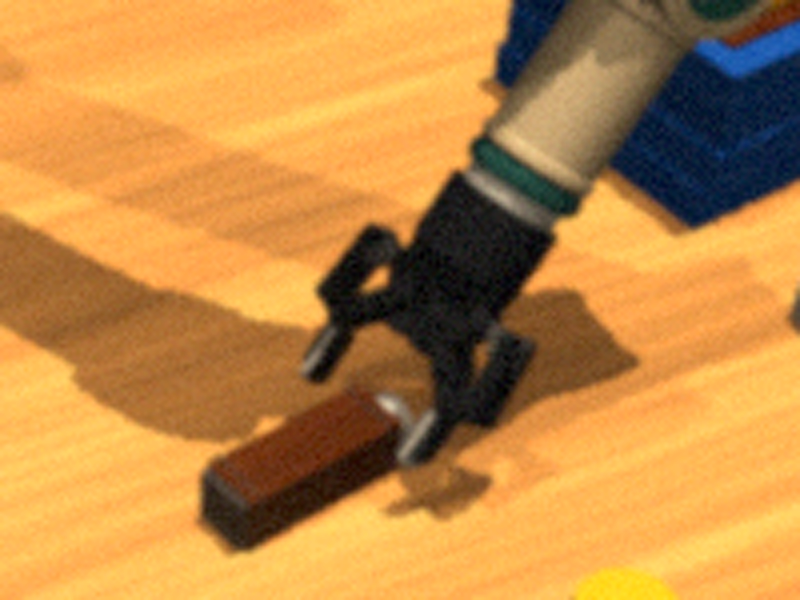

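The picture shows the open fingers straddling the mill near its head end, with the near fingertip at about (405,460). I expected it farther towards the middle, so I'll check by projecting the expected tips.

Run:
```python
from h import *
s=r.get_state();p=np.array(s['tcp_pos']);o=np.array(s['tcp_rot']);print(s['opening'],o.round(3))
im=cv2.imread("pics/b3z.png")
def mk(X,c):
    for u in proj("scene",X): cv2.circle(im,tuple(int(v) for v in ((u-[290,60]+.5)*4-.5)),4,c,-1)
mk([p],(0,0,255)); mk([p-13*o[:,2]+42.5*o[:,1],p-13*o[:,2]-42.5*o[:,1]],(0,255,0))
mk([p-35*o[:,2]+42.5*o[:,1],p-35*o[:,2]-42.5*o[:,1]],(255,255,0))
mk([M+22*Z+60*d+22*lat,M+22*Z+60*d-22*lat,M+22*Z-60*d-22*lat,M+22*Z-60*d+22*lat],(255,0,0))
cv2.imwrite("pics/b4.png",im)
I=r.grab_frame("top")[:,:,::-1];crop(np.ascontiguousarray(I),180,190,140,110,5,"pics/b5.png")
im=cv2.imread("pics/b5.png")
def mk(X,c):
    for u in proj("top",X): cv2.circle(im,tuple(int(v) for v in ((u-[180,190]+.5)*5-.5)),4,c,-1)
mk([p],(0,0,255)); mk([p-13*o[:,2]+42.5*o[:,1],p-13*o[:,2]-42.5*o[:,1]],(0,255,0))
mk([M+22*Z+60*d+22*lat,M+22*Z+60*d-22*lat,M+22*Z-60*d-22*lat,M+22*Z-60*d+22*lat],(255,0,0))
cv2.imwrite("pics/b5.png",im)
```

```text
0.9981623127871915 [[-0.144  0.982  0.121]
 [ 0.753  0.188 -0.631]
 [-0.642  0.    -0.766]]
```

View pics/b4.png

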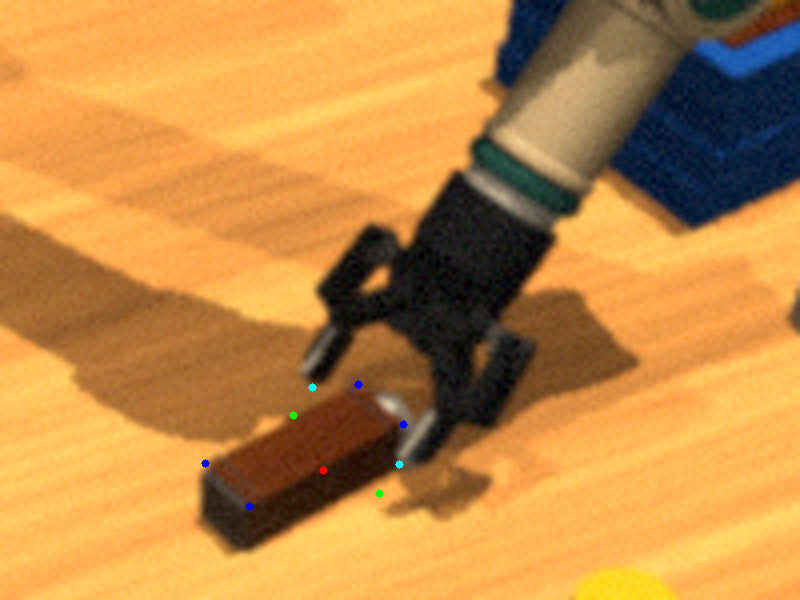

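View pics/b5.png

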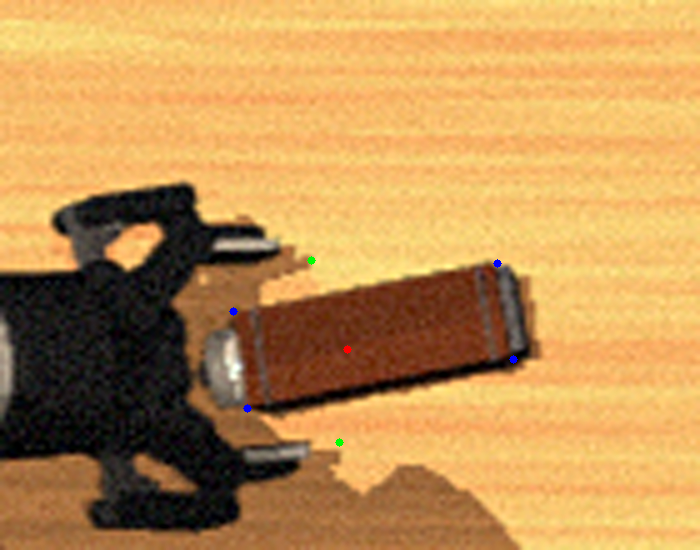

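Run:
```python
from h import *
s=r.get_state();p=np.array(s['tcp_pos']);o=np.array(s['tcp_rot'])
f=lambda X,Y,x,y,k:((X+.5)/k-.5+x,(Y+.5)/k-.5+y)
for a,b in(((406,464),(278,245)),((312,380),(308,446))):
    X=tri(f(*a,290,60,4),f(*b,180,190,5));print(X.round(1),"in tool frame",(o.T@(X-p)).round(1))
    print((proj("scene",X)-f(*a,290,60,4)).round(1))
```

```text
[574.  212.8  44.4] in tool frame [ -6.5  48.9 -38.7]
[[-0.5  0.1]]
[484.3 195.7  44.6] in tool frame [ -6.5 -42.5 -39. ]
[[-0.5  0.1]]
```

The open fingertips triangulate to about 39 mm behind the TCP, but I expected about 13 mm. Before gripping I'll back off, shut the fingers to the mill's width and measure where the tips really are.

Run:
```python
from h import *
s=r.get_state();p=np.array(s['tcp_pos']);o=np.array(s['tcp_rot'])
r.move_straight(p-60*o[:,2],rate=200)
r.move_gripper(0.55)
s=r.get_state();print(s['t'],s['opening'],s['tcp_pos'],s['ft_force'])
S=np.ascontiguousarray(r.grab_frame("scene")[:,:,::-1]);T=np.ascontiguousarray(r.grab_frame("top")[:,:,::-1])
cv2.imwrite("pics/c_s.png",S);cv2.imwrite("pics/c_t.png",T)
p=np.array(s['tcp_pos']);o=np.array(s['tcp_rot'])
u=proj("scene",p)[0];v=proj("top",p)[0];print(u,v)
a=lambda im,x,y,w,h:cv2.convertScaleAbs(cv2.resize(im[y:y+h,x:x+w],(w*5,h*5),interpolation=cv2.INTER_CUBIC),alpha=1.8)
A=np.hstack([a(S,340,80,80,110),a(T,190,200,80,110)])
cv2.imwrite("pics/c.png",A)
```

```text
6.65 0.5512572281845675 [522.48962936 221.42081944  56.16642318] [ 0.78095366 -0.33817263 -0.11278947]
[383.80969934 157.87111142] [228.63253593 260.6811055 ]
```

View pics/c.png

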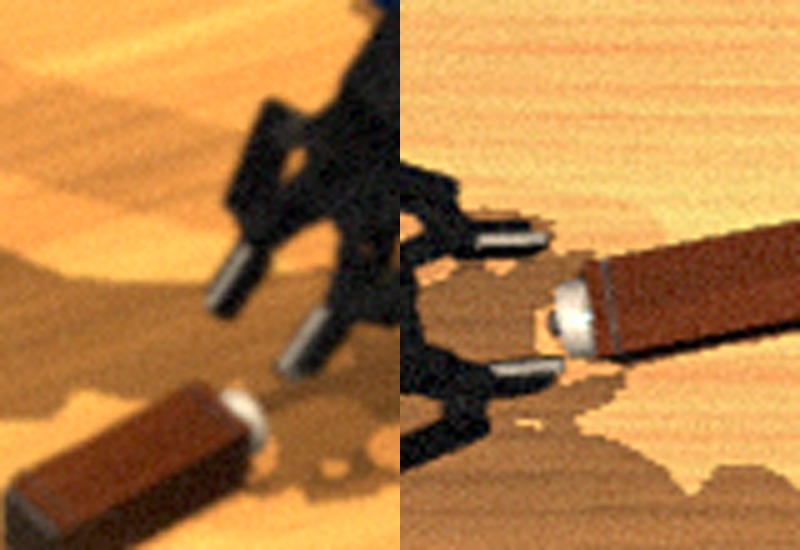

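Run:
```python
from h import *
s=r.get_state();p=np.array(s['tcp_pos']);o=np.array(s['tcp_rot'])
f=lambda X,Y,x,y,k=5:((X+.5)/k-.5+x,(Y+.5)/k-.5+y)
# inner edges of tip ends and outer
for a,b in(((292,376),(148,240)),((216,314),(162,366))):
    X=tri(f(*a,340,80),f(*b,190,200));print(X.round(1),"tool",(o.T@(X-p)).round(1))
    print((proj("scene",X)-f(*a,340,80)).round(1))
print("d check on state",s['joints'])
```

```text
[549.5 240.6  81.2] tool [ -5.7  30.  -27.7]
[[-0.9  0.2]]
[494.6 230.5  80.9] tool [ -5.2 -25.7 -27.7]
[[-0.4  0.1]]
d check on state [-0.566888    0.98171713 -0.42097004  1.61472336  0.8868192   1.32436996
 -1.27094422]
```

Both measurements put the tips about 25 mm farther back than the stated tool frame does. I'll settle it with a gentle touch on the open table, fingers shut and tool pointing down.

Run:
```python
from h import *
s=r.get_state();p=np.array(s['tcp_pos']);o=np.array(s['tcp_rot'])
r.move_straight(p+60*Z,rate=250)
q,O=down(np.array([470,60,60.]),1,cx)
r.move_to(q,O)
r.move_gripper(0.0,40)
T=r.grab_frame("top")[:,:,::-1];S=r.grab_frame("scene")[:,:,::-1]
cv2.imwrite("pics/d_t.png",T);cv2.imwrite("pics/d_s.png",S)
r.move_straight(q-45*Z,rate=120,contact_N=5)
c=r.move_straight(q-88*Z,rate=40,contact_N=4)
s=r.get_state();print(c,s['t'],s['opening'],s['tcp_pos'],s['ft_force'])
r.move_straight(q,rate=250)
print(r.get_state()['t'])
```

```text
True 10.0833 -0.000604281478706358 [469.75116855  59.99684557 -23.42030318] [-1.12534738 -0.23960432  7.63427368]
10.5667
```

The touch confirms it: the true fingertips sit about 23.5 mm short of the reported TCP. I'll check for a sideways offset in the shut-finger pictures as well.

Run:
```python
from h import *
S=cv2.imread("pics/d_s.png");T=cv2.imread("pics/d_t.png")
X=np.array([470,60,83.5]);u=proj("scene",X)[0];v=proj("top",X)[0];print(u,v)
def a(im,c):
    x,y=int(c[0])-40,int(c[1])-50
    z=cv2.convertScaleAbs(cv2.resize(im[y:y+80,x:x+80],(400,400),interpolation=cv2.INTER_CUBIC),alpha=1.8)
    cv2.circle(z,tuple(int(k) for k in ((c-[x,y]+.5)*5-.5)),3,(0,0,255),-1);return z
cv2.imwrite("pics/d.png",np.hstack([a(S,u),a(T,v)]))
```

```text
[315.40601858 155.34671242] [300.5872009  284.59238915]
```

View pics/d.png

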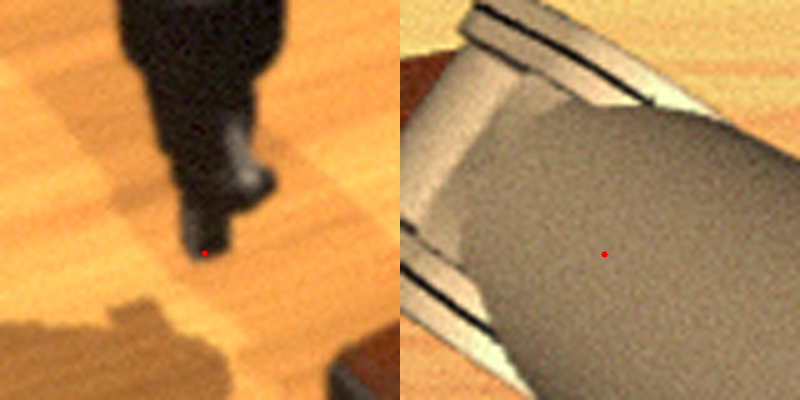

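The marker lands on the shut tips in the scene view, so the error is purely along the tool axis and the pad centre is about 44 mm behind the reported TCP. Now I'll grip the mill.

```bash
sed -i 's/^GB=20.5.*/GB=44. # measured: tips 23.5 short of TCP/' h.py
python3 - <<'E'
from h import *
q=np.array(r.get_state()['tcp_pos'])
r.move_gripper(1.0,80)
r.move_straight(q+90*Z,rate=300)
p,o=lying(np.radians(40),1)
r.move_to(p+40*Z-80*o[:,2],o)
r.move_straight(p-40*o[:,2],rate=200)
c=r.move_straight(p,rate=60,contact_N=8)
s=r.get_state();print(c,s['t'],s['tcp_pos'],p,s['ft_force'])
A=np.vstack([0]) if 0 else None
S=np.ascontiguousarray(r.grab_frame("scene")[:,:,::-1])
if not c:
    r.move_gripper(0.3,70)
    s=r.get_state();print(s['t'],s['opening'],s['ft_force'],s['ft_torque'])
T=np.ascontiguousarray(r.grab_frame("top")[:,:,::-1]);S2=np.ascontiguousarray(r.grab_frame("scene")[:,:,::-1])
a=lambda im,x,y,w,h:cv2.convertScaleAbs(cv2.resize(im[y:y+h,x:x+w],(w*4,h*4),interpolation=cv2.INTER_CUBIC),alpha=1.8)
cv2.imwrite("pics/e.png",np.hstack([a(S2,320,80,100,130),a(T,190,190,100,130)]))
E
```

```text
False 14.1917 [532.55214551 168.94894574  -7.76355637] [532.5770855  168.58671298  -7.7059555 ] [0.43876612 0.71183377 0.5088095 ]
14.7083 0.5067209793034758 [-0.62507994  1.339746    2.61551883] [ 0.51648239  0.29380548 -0.10211235]
```

View pics/e.png

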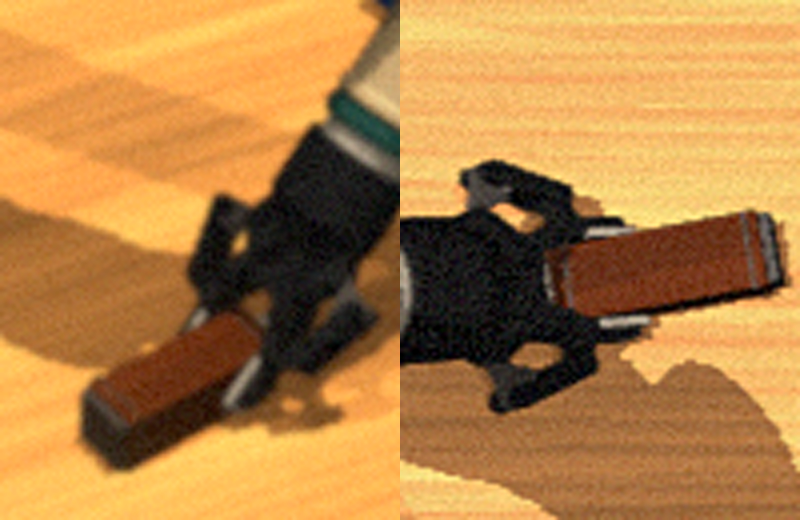

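The mill is gripped, with an opening of 0.507, about 43 mm. Both pads sit on the wooden sides near the head end. Now I'll lift it and turn it upright.

Run:
```python
from h import *
s=r.get_state();p=np.array(s['tcp_pos'])
r.move_straight(p+130*Z,rate=200)
s=r.get_state();print(s['t'],s['ft_force'],s['opening'])
P1,o=stand(np.radians(40),1,np.array([500,60,0.]),lift=40)
r.move_to(P1,o)
s=r.get_state();print(s['t'],s['ft_force'],s['opening'],s['tcp_pos'],P1)
T=np.ascontiguousarray(r.grab_frame("top")[:,:,::-1]);S2=np.ascontiguousarray(r.grab_frame("scene")[:,:,::-1])
cv2.imwrite("pics/f_s.png",S2)
a=lambda im,x,y,w,h:cv2.convertScaleAbs(cv2.resize(im[y:y+h,x:x+w],(w*4,h*4),interpolation=cv2.INTER_CUBIC),alpha=1.8)
u=proj("scene",P1)[0].astype(int);v=proj("top",P1)[0].astype(int)
cv2.imwrite("pics/f.png",np.hstack([a(S2,u[0]-50,u[1]-70,100,130),a(T,v[0]-50,v[1]-65,100,130)]))
```

```text
15.6083 [ 0.05842883  0.14974214 -4.56845656] 0.505480542547093
17.1667 [-0.16859414  0.36518927 -4.44533207] 0.5039995383340191 [500.77977361  90.61198718 107.33854919] [501.51434706  89.66733127 107.71734517]
```

View pics/f.png

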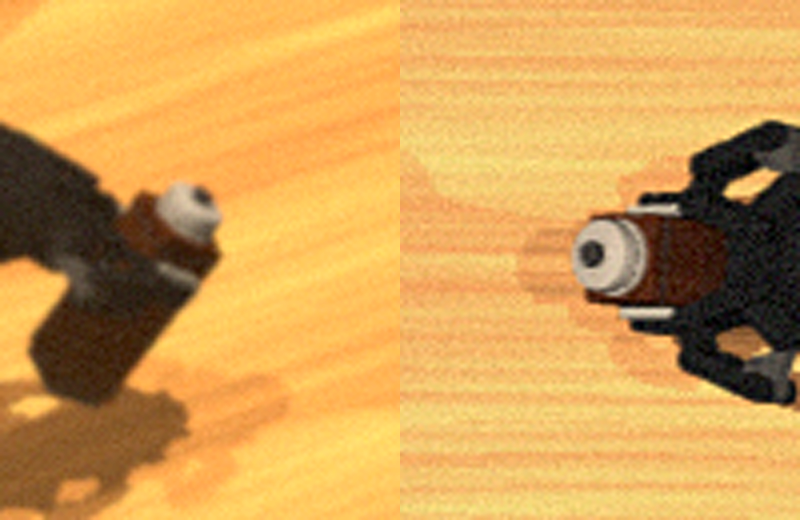

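Run:
```python
from h import *
P1,o=stand(np.radians(40),1,np.array([500,60,0.]),lift=40)
u=proj("scene",P1)[0].astype(int)-[50,70];v=proj("top",P1)[0].astype(int)-[50,65]
f=lambda X,Y,c,k=4:((X+.5)/k-.5+c[0],(Y+.5)/k-.5+c[1])
N=tri(f(203,195,u),f(192,252,v));print("nut",N)
# vertical at that place
F=np.array([500,60,40.])
for X in (F,F+148*Z): print(proj("scene",X)[0]-u,(proj("scene",X)[0]-u)*4,(proj("top",X)[0]-v)*4)
s=r.get_state();p=np.array(s['tcp_pos']);R=np.array(s['tcp_rot'])
g=p-44*R[:,2];print("grasp",g); w=N-g;print(w,np.linalg.norm(w), np.degrees(np.arctan2(w@cy,w[2])))
```

```text
nut [502.26982507  88.76387125 176.40815569]
[38.650498   94.05909519] [154.60199198 376.23638075] [263.44514597 275.5084382 ]
[38.23047406 47.33320531] [152.92189624 189.33282123] [247.58095266 253.3404827 ]
grasp [499.40050271  57.46856615 135.90106014]
[ 2.86932236 31.2953051  40.50709554] 51.26844956762307 37.782653645689244
```

The picture shows that the mill pivoted in the pads. Its head leans about 33° towards +y: the nut is at (502,89,176) and should be nearly above the grasp point at (499,57). I'll turn the tool further by that angle, after checking reach.

```bash
cat >> h.py <<'E'
def tilt(al,sg,g): # tool tilted al from vertical toward +cy, grasp point g
    z=np.sin(al)*cy-np.cos(al)*Z; return g+GB*z, ori(z,sg*cx)
E
python3 - <<'E'
from h import *
f=lambda q:None if q is None else np.round(q,2)
for x,y in((500,60),(560,100),(600,130),(500,130)):
  for al in(65,75,83):
    print(x,y,al,[f(r.solve_ik(*tilt(np.radians(al),1,np.array([x,y,h])))) for h in(96,170)])
E
```

```text
500 60 65 [array([ 1.05,  1.41, -1.12,  1.93,  0.09,  0.61,  0.22]), array([ 1.07,  1.3 , -1.2 ,  1.95,  0.02,  0.65,  0.17])]
500 60 75 [array([ 1.11,  1.56, -1.17,  1.87,  0.07,  0.7 ,  0.3 ]), array([ 1.12,  1.45, -1.24,  1.92, -0.  ,  0.71,  0.24])]
500 60 83 [array([ 1.14,  1.68, -1.2 ,  1.82,  0.05,  0.78,  0.35]), array([ 1.07,  1.43, -1.06,  1.88, -0.36,  0.81,  0.62])]
560 100 65 [array([ 0.93,  1.42, -1.13,  1.82,  0.07,  0.6 ,  0.19]), array([ 0.94,  1.31, -1.2 ,  1.84,  0.  ,  0.64,  0.13])]
560 100 75 [array([ 0.98,  1.57, -1.19,  1.77,  0.05,  0.69,  0.26]), array([ 0.93,  1.34, -1.06,  1.81, -0.36,  0.73,  0.53])]
560 100 83 [array([ 1.01,  1.69, -1.24,  1.72,  0.03,  0.76,  0.32]), array([ 0.94,  1.43, -1.06,  1.78, -0.43,  0.8 ,  0.63])]
600 130 65 [array([ 0.84,  1.43, -1.14,  1.74,  0.05,  0.61,  0.16]), array([ 0.86,  1.32, -1.19,  1.76, -0.  ,  0.64,  0.11])]
600 130 75 [array([ 0.89,  1.58, -1.2 ,  1.69,  0.02,  0.68,  0.26]), array([ 0.84,  1.34, -1.06,  1.73, -0.38,  0.72,  0.51])]
600 130 83 [array([ 0.86,  1.57, -1.06,  1.65, -0.33,  0.78,  0.61]), array([ 0.85,  1.43, -1.06,  1.7 , -0.46,  0.79,  0.62])]
500 130 65 [array([ 0.95,  1.41, -1.12,  2.  ,  0.08,  0.44,  0.18]), array([ 0.97,  1.3 , -1.21,  2.03,  0.  ,  0.48,  0.13])]
500 130 75 [array([ 1.01,  1.58, -1.18,  1.95,  0.06,  0.53,  0.27]), array([ 0.95,  1.32, -1.06,  2.  , -0.45,  0.58,  0.64])]
500 130 83 [array([ 1.05,  1.7 , -1.21,  1.9 ,  0.05,  0.61,  0.34]), array([ 0.97,  1.43, -1.06,  1.96, -0.49,  0.65,  0.73])]
```

The likely cause is that the joint-space path dipped and the foot brushed the table. The grip itself held. A tool pointing nearly horizontal along +y could bring the wrist close to the case. I'll use an equivalent pose instead, with the tool pointing outward along case x, and check reach and the neighbours' positions.

```bash
cat >> h.py <<'E'
def tiltx(al,g,sg=1): # tool tilted al from vertical toward +cx, jaws along cy
    z=np.sin(al)*cx-np.cos(al)*Z; return g+GB*z, ori(z,-sg*cy)
E
python3 - <<'E'
from h import *
f=lambda q:None if q is None else np.round(q,2)
print("jar lid",ray("top",(223,159),85).round(),"tray",ray("top",(345,163),20).round(),"bottle base",ray("top",(433,172),10).round())
print("now",f(r.get_state()['joints']))
for x,y in((560,60),(600,60),(620,100),(640,30)):
  for al in(50,75,83):
   for sg in(1,-1):
    print(x,y,al,sg,[f(r.solve_ik(*tiltx(np.radians(al),np.array([x,y,h]),sg))) for h in(96,180)])
E
```

```text
jar lid [748. 239.  85.] tray [760. -38.  20.] bottle base [ 742. -249.   10.]
now [ 0.95  1.11 -1.06  2.    0.08  0.54  0.08]
560 60 50 1 [None, None]
560 60 50 -1 [None, None]
560 60 75 1 [None, None]
560 60 75 -1 [None, None]
560 60 83 1 [None, None]
560 60 83 -1 [None, None]
600 60 50 1 [array([ 0.38,  1.2 , -1.06,  2.44,  2.45,  1.5 ,  2.38]), array([ 0.38,  0.92, -1.06,  2.43,  2.31,  1.26,  2.35])]
600 60 50 -1 [array([ 0.17,  1.01, -0.69,  2.45,  2.56,  1.3 , -1.09]), array([ 0.19,  0.77, -0.71,  2.44,  2.44,  1.07, -1.04])]
600 60 75 1 [None, None]
600 60 75 -1 [None, None]
600 60 83 1 [None, None]
600 60 83 -1 [None, None]
620 100 50 1 [array([ 0.29,  1.19, -1.06,  2.37,  2.4 ,  1.49,  2.38]), array([ 0.2 ,  0.84, -0.88,  2.36,  2.3 ,  1.15,  2.25])]
620 100 50 -1 [array([ 0.04,  0.98, -0.61,  2.37,  2.5 ,  1.22, -1.13]), array([ 0.04,  0.74, -0.61,  2.36,  2.39,  1.  , -1.08])]
620 100 75 1 [array([-0.62,  1.31,  0.22,  2.46,  2.63,  1.73,  1.07]), None]
620 100 75 -1 [array([-0.62,  1.31,  0.22,  2.46,  2.63,  1.73, -2.07]), None]
620 100 83 1 [array([-0.78,  1.48,  0.4 ,  2.42,  2.48,  1.76,  0.79]), None]
620 100 83 -1 [array([-0.64,  1.42,  0.22,  2.42,  2.5 ,  1.89, -2.16]), None]
640 30 50 1 [array([ 0.48,  1.19, -1.06,  2.35,  2.49,  1.36,  2.5 ]), array([ 0.39,  0.84, -0.88,  2.35,  2.41,  1.04,  2.32])]
640 30 50 -1 [array([ 0.3 ,  1.01, -0.72,  2.36,  2.6 ,  1.18, -0.96]), array([ 0.37,  0.82, -0.84,  2.35,  2.43,  1.02, -0.85])]
640 30 75 1 [array([-0.65,  1.44,  0.59,  2.46,  2.81,  1.71,  0.76]), None]
640 30 75 -1 [array([-0.65,  1.44,  0.59,  2.46,  2.81,  1.71, -2.38]), None]
640 30 83 1 [array([-0.82,  1.69,  0.77,  2.43,  2.6 ,  1.7 ,  0.41]), None]
640 30 83 -1 [array([-0.55,  1.48,  0.4 ,  2.42,  2.65,  1.92, -2.27]), None]
```

View pics/f_s.png

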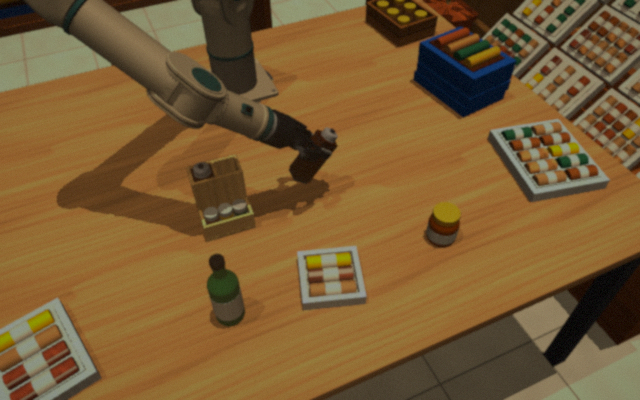

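Run:
```python
from h import *
f=lambda q:None if q is None else np.round(q,2)
for x,y in((500,200),(540,230),(500,260),(560,280)):
  for al in(65,75,83):
    print(x,y,al,[f(r.solve_ik(*tilt(np.radians(al),1,np.array([x,y,h])))) for h in(96,150)])
```

```text
500 200 65 [array([ 0.82,  1.42, -1.13,  2.05,  0.07,  0.28,  0.14]), array([ 0.84,  1.33, -1.19,  2.07,  0.01,  0.31,  0.1 ])]
500 200 75 [array([ 0.9 ,  1.6 , -1.19,  2.01,  0.06,  0.36,  0.24]), array([ 0.9 ,  1.51, -1.25,  2.04, -0.  ,  0.36,  0.2 ])]
500 200 83 [array([ 0.94,  1.73, -1.23,  1.96,  0.04,  0.45,  0.33]), array([ 0.86,  1.48, -1.06,  2.01, -0.64,  0.51,  0.89])]
540 230 65 [array([ 0.74,  1.43, -1.14,  1.96,  0.05,  0.3 ,  0.11]), array([ 0.75,  1.34, -1.19,  1.98,  0.  ,  0.32,  0.07])]
540 230 75 [array([ 0.81,  1.6 , -1.21,  1.92,  0.04,  0.37,  0.23]), array([ 0.74,  1.37, -1.06,  1.95, -0.64,  0.44,  0.78])]
540 230 83 [array([ 0.78,  1.59, -1.06,  1.88, -0.54,  0.5 ,  0.84]), array([ 0.77,  1.47, -1.06,  1.92, -0.69,  0.52,  0.9 ])]
500 260 65 [array([ 0.61,  1.29, -0.93,  2.07, -1.07,  0.28,  1.18]), array([ 0.65,  1.21, -1.02,  2.09, -0.91,  0.27,  0.94])]
500 260 75 [array([ 0.73,  1.5 , -1.06,  2.03, -0.71,  0.29,  0.95]), array([ 0.71,  1.37, -1.05,  2.07, -0.91,  0.34,  1.05])]
500 260 83 [array([ 0.83,  1.75, -1.24,  1.99,  0.02,  0.31,  0.34]), array([ 0.74,  1.48, -1.05,  2.04, -0.9 ,  0.43,  1.12])]
560 280 65 [array([ 0.64,  1.43, -1.15,  1.92,  0.05,  0.25,  0.08]), array([ 0.65,  1.34, -1.19,  1.93, -0.01,  0.27,  0.04])]
560 280 75 [array([ 0.71,  1.61, -1.23,  1.88,  0.02,  0.31,  0.22]), array([ 0.64,  1.37, -1.05,  1.92, -0.77,  0.4 ,  0.86])]
560 280 83 [array([ 0.67,  1.58, -1.06,  1.84, -0.68,  0.47,  0.94]), array([ 0.66,  1.47, -1.06,  1.89, -0.83,  0.49,  0.99])]
```

Going nearly horizontal would put the forearm low over the case. The safer fix is to lay the mill down again, open the jaws, tilt the hand about the grasp point and re-grip. Then I'll flip it through straight waypoints high enough that nothing dips.

Run:
```python
from h import *
s=r.get_state();p=np.array(s['tcp_pos']);R=np.array(s['tcp_rot'])
g=p-44*R[:,2]
A=lambda al,g:tilt(np.radians(al),1,np.array(g,float))
wp=[A(50,[g[0],g[1],190]),A(22,[505,80,190]),A(-6.6,[510,110,170]),A(-6.6,[510,110,45])]
f=lambda q:None if q is None else np.round(q,2)
for w in wp+[A(-45,[510,110,26]),A(-45,[510,110,160]),A(-15,[510,110,160]),A(15,[510,110,160]),A(45,[510,110,160])]: print(f(r.solve_ik(*w)))
try:
  for w in wp:
    r.move_straight(w[0],w[1],rate=130); s=r.get_state();print(s['t'],s['ft_force'])
except Exception as e: print(repr(e))
c=r.move_straight(A(-6.6,[510,110,20])[0],rate=25,contact_N=3)
s=r.get_state();print(c,s['t'],np.array(s['tcp_pos'])-44*np.array(s['tcp_rot'])[:,2],s['ft_force'],s['ft_torque'])
T=np.ascontiguousarray(r.grab_frame("top")[:,:,::-1]);S2=np.ascontiguousarray(r.grab_frame("scene")[:,:,::-1])
a=lambda im,x,y,w,h:cv2.convertScaleAbs(cv2.resize(im[y:y+h,x:x+w],(w*4,h*4),interpolation=cv2.INTER_CUBIC),alpha=1.8)
u=proj("scene",[510,100,22])[0].astype(int);v=proj("top",[510,100,22])[0].astype(int)
cv2.imwrite("pics/g.png",np.hstack([a(S2,u[0]-50,u[1]-75,100,130),a(T,v[0]-50,v[1]-65,100,130)]))
```

```text
[ 0.98  1.03 -1.13  1.99  0.03  0.61  0.04]
[ 0.55  0.66 -0.79  2.    0.13  0.58 -0.27]
[-0.26  0.58 -0.11  1.93  0.26  0.7  -0.61]
[-0.38  0.79  0.07  1.99  0.15  0.4  -0.52]
[-0.84  1.09  0.36  1.73  0.37  0.89 -0.95]
[-0.73  0.84  0.18  1.73  0.53  1.15 -0.99]
[-0.39  0.63 -0.03  1.9   0.36  0.78 -0.75]
[ 0.28  0.64 -0.58  2.    0.16  0.52 -0.38]
[ 0.81  0.99 -1.04  2.02  0.05  0.47 -0.04]
17.8333 [ 0.48482987  0.13576675 -4.48874916]
18.5417 [-0.25710718 -0.92146744 -4.59466649]
19.35 [ 0.1283595  -1.73821468 -3.7104665 ]
20.4583 [ 0.33090421  0.60625619 -2.96984392]
True 21.2 [509.91414676 109.62755162  25.580461  ] [ 0.05187159 -0.58864321  2.52197984] [ 0.19227394 -0.0507494  -0.01743667]
```

View pics/g.png

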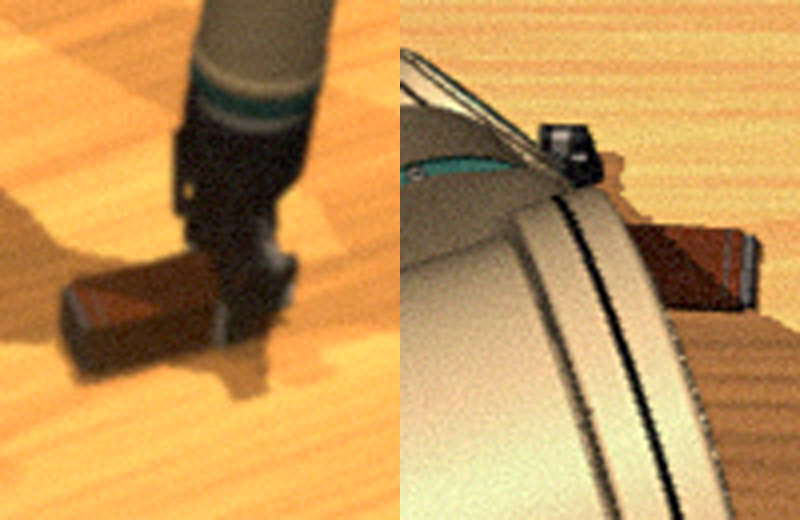

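The mill is down at a grasp height of 25.6 mm, which fits lying flat. Now I'll re-tilt the hand, re-grip harder and flip it through high waypoints.

Run:
```python
from h import *
A=lambda al,g:tilt(np.radians(al),1,np.array(g,float))
r.move_gripper(1.0)
w=A(-26,[510,110,30]);r.move_straight(*w,rate=100)
w=A(-45,[510,110,26]);c=r.move_straight(*w,rate=100,contact_N=10)
r.move_gripper(0.3,100)
s=r.get_state();print(c,s['t'],s['opening'],s['ft_force'])
for w in [A(-45,[510,110,165]),A(-15,[510,105,165]),A(15,[510,100,165]),A(45,[510,100,160])]:
    r.move_straight(*w,rate=150)
    s=r.get_state();print(s['t'],s['ft_force'])
T=np.ascontiguousarray(r.grab_frame("top")[:,:,::-1]);S2=np.ascontiguousarray(r.grab_frame("scene")[:,:,::-1])
a=lambda im,x,y,w,h:cv2.convertScaleAbs(cv2.resize(im[y:y+h,x:x+w],(w*4,h*4),interpolation=cv2.INTER_CUBIC),alpha=1.8)
X=[510,100,140]
u=proj("scene",X)[0].astype(int)-[50,65];v=proj("top",X)[0].astype(int)-[50,65];print(u,v)
cv2.imwrite("pics/i.png",np.hstack([a(S2,*u,100,130),a(T,*v,100,130)]))
```

```text
False 23.2333 0.5024846884586355 [-0.40088542 -1.62944394  6.24130259]
24.3083 [-0.99738536 -0.38042116 -4.44235915]
24.9833 [ 0.82275691  0.25931748 -3.92267726]
25.7833 [ 0.43263479  0.03940005 -4.32441234]
26.5667 [-0.37720726  0.07872962 -4.02841784]
[287  78] [229 198]
```

View pics/i.png

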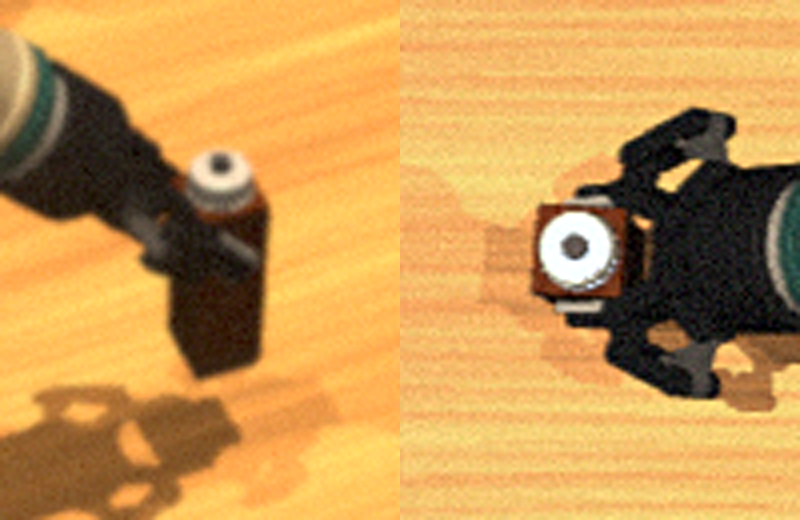

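The mill now hangs upright under the pads, with the head on top and the square body square to the jaws. I'll lower it to contact, release and back away.

Run:
```python
from h import *
A=lambda al,g:tilt(np.radians(al),1,np.array(g,float))
r.move_straight(A(45,[510,100,104])[0],rate=120)
c=r.move_straight(A(45,[510,100,88])[0],rate=20,contact_N=3)
s=r.get_state();G=np.array(s['tcp_pos'])-44*np.array(s['tcp_rot'])[:,2];print(c,s['t'],G,s['ft_force'])
r.move_gripper(1.0)
o=np.array(s['tcp_rot'])
r.move_straight(np.array(s['tcp_pos'])-100*o[:,2],rate=200)
s=r.get_state();print(s['t'])
T=np.ascontiguousarray(r.grab_frame("top")[:,:,::-1]);S2=np.ascontiguousarray(r.grab_frame("scene")[:,:,::-1])
cv2.imwrite("pics/j_s.png",S2);cv2.imwrite("pics/j_t.png",T)
a=lambda im,x,y,w,h:cv2.convertScaleAbs(cv2.resize(im[y:y+h,x:x+w],(w*5,h*5),interpolation=cv2.INTER_CUBIC),alpha=1.8)
X=[510,100,80]
u=proj("scene",X)[0].astype(int)-[40,50];v=proj("top",X)[0].astype(int)-[40,50];print(u,v)
cv2.imwrite("pics/j.png",np.hstack([a(S2,*u,80,100),a(T,*v,80,100)]))
```

```text
True 27.7667 [510.30701644  99.93444952  97.07797597] [-0.5637723  -1.02229432  4.88723274]
28.9083
[297 112] [242 215]
```

View pics/j.png

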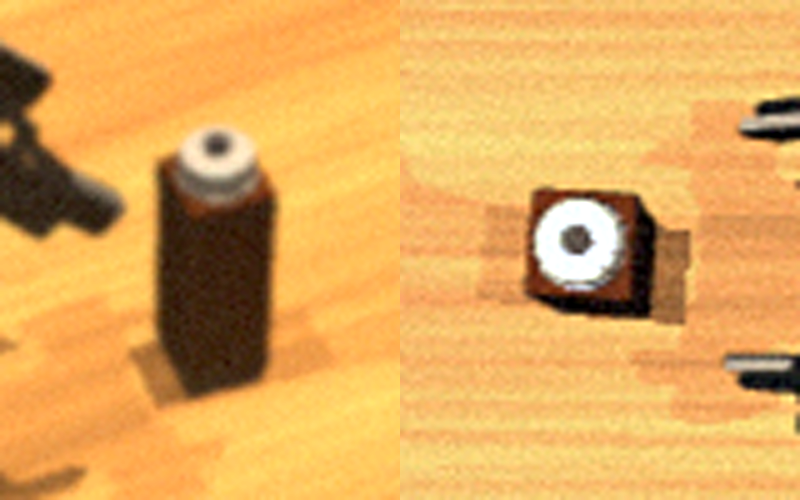

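The mill stands free on its foot, with its nut at (217,142) in the scene crop and (177,240) in the top crop. I'll compute its position and yaw.

Run:
```python
from h import *
f=lambda X,Y,c,k=5:((X+.5)/k-.5+c[0],(Y+.5)/k-.5+c[1])
u=[297,112];v=[242,215]
print("nut",ray("scene",f(217,143,u),148).round(1),ray("top",f(177,240,v),148).round(1),tri(f(217,143,u),f(177,240,v)).round(1))
C=np.array([ray("top",f(*q,v),126) for q in((133,190),(238,198),(231,299),(125,292))]);print(C.round(1),C.mean(0).round(1),np.linalg.norm(np.diff(C,axis=0),axis=1))
e=(C[0]-C[1]+C[3]-C[2])/2; print("y-axis yaw",np.arctan2(-e[0],e[1])); e=(C[0]-C[3]+C[1]-C[2])/2; print("x yaw",np.arctan2(e[1],e[0]))
q=np.array(r.get_state()['tcp_pos']);print(q)
fo=lambda q:None if q is None else np.round(q,2)
for al in(30,0):
  print(fo(r.solve_ik(*down(np.array([510.5,103.5,200]),1,cx))))
```

```text
nut [510.8 104.6 148. ] [510.6 104.6 148. ] [510.6 104.7 147.8]
[[533.1 125.7 126. ]
 [530.   82.2 126. ]
 [488.6  84.2 126. ]
 [491.2 127.7 126. ]] [510.7 104.9 126. ] [43.58875056 41.46419892 43.58050026]
y-axis yaw -0.06491223720877203
x yaw -0.047964927311877244
[507.20244469  61.51900395 136.04631927]
[ 0.07  0.49 -0.47  1.88  0.29  0.85 -0.59]
[ 0.07  0.49 -0.47  1.88  0.29  0.85 -0.59]
```

The two views agree on the nut at (510.7,104.6) and a yaw of -0.056, against -0.051 for the case, so mill and case are square to each other. Next I'll take the mill by its head from above with the jaws along case x and carry it over the cell.

Run:
```python
from h import *
s=r.get_state();q=np.array(s['tcp_pos'])
r.move_straight(q+110*Z,rate=250)
m=np.array([510.5,104.5,0])
O=ori(-Z,cx)
r.move_straight(m+225*Z,O,rate=120)
s=r.get_state();print(s['t'],s['tcp_pos'])
r.move_straight(m+130*Z,rate=150)
c=r.move_straight(m+105*Z,rate=60,contact_N=6)
s=r.get_state();print(c,s['t'],s['tcp_pos'],s['ft_force'])
if not c:
    r.move_gripper(0.2,60)
    s=r.get_state();print(s['t'],s['opening'],s['opening']*85,s['tcp_pos'],s['ft_force'])
T=np.ascontiguousarray(r.grab_frame("top")[:,:,::-1]);S2=np.ascontiguousarray(r.grab_frame("scene")[:,:,::-1])
a=lambda im,x,y,w,h:cv2.convertScaleAbs(cv2.resize(im[y:y+h,x:x+w],(w*5,h*5),interpolation=cv2.INTER_CUBIC),alpha=1.8)
u=[297,90]
cv2.imwrite("pics/k.png",a(S2,*u,80,110))
```

```text
30.7083 [510.08721865 103.52600682 224.26923639]
False 32.0583 [510.30362662 104.63874907 104.73454851] [0.32743809 0.75010676 0.2326854 ]
32.5917 0.38932273840630827 33.092432764536206 [510.724815   104.6004285  105.59133842] [-1.13213473 -0.41262363  5.68225768]
```

View pics/k.png

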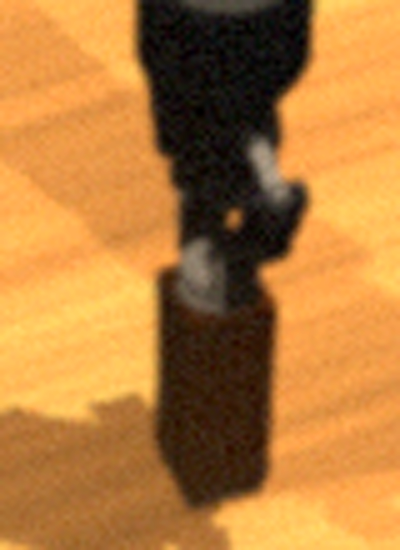

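The opening reads 0.389 and the head is held. But there's a vertical reaction of 5.7 N and the hand rose by 0.9 mm, so the tips are probably resting on the shoulder. I'll re-grip about 3 mm higher so the fingers stay clear of the rim.

Run:
```python
from h import *
m=np.array([510.5,104.5,0])
r.move_gripper(0.55)
r.move_straight(m+108.5*Z,rate=60)
f0=np.array(r.get_state()['ft_force'])
r.move_gripper(0.2,60)
s=r.get_state();print(s['t'],s['opening'],s['tcp_pos'],f0,s['ft_force'])
z0=s['tcp_pos'][2]
r.move_straight(np.array(s['tcp_pos'])+160*Z,rate=200)
s=r.get_state();print(s['t'],s['opening'],s['ft_force'],s['ft_torque'])
h=s['tcp_pos'][2]
c=CELL+0
r.move_straight(np.array([c[0],c[1],z0+160]),rate=200)
r.move_straight(np.array([c[0],c[1],z0+139]),rate=100)  # foot 5 mm above rim
r.hold(0.2)
s=r.get_state();print(s['t'],s['tcp_pos'],s['ft_force'],"z0",z0)
T=np.ascontiguousarray(r.grab_frame("top")[:,:,::-1]);S2=np.ascontiguousarray(r.grab_frame("scene")[:,:,::-1])
a=lambda im,x,y,w,h:cv2.convertScaleAbs(cv2.resize(im[y:y+h,x:x+w],(w*5,h*5),interpolation=cv2.INTER_CUBIC),alpha=1.8)
cv2.imwrite("pics/l_s.png",S2)
cv2.imwrite("pics/l.png",np.hstack([a(S2,184,90,80,115),a(T,376,230,80,115)]))
```

```text
33.5 0.3871789802855097 [510.66858086 104.59880235 109.03526674] [ 0.11519226  0.12959702 -0.03514552] [-1.21746918  0.00598391  4.65621868]
34.45 0.3844001069457224 [-0.12406417  0.33318382 -4.51413993] [-0.06457025  0.059352   -0.02668806]
36.4833 [ 467.41362206 -156.68758313  248.62291013] [-0.82987107  0.15868653 -3.40911423] z0 109.03526673566445
```

View pics/l.png

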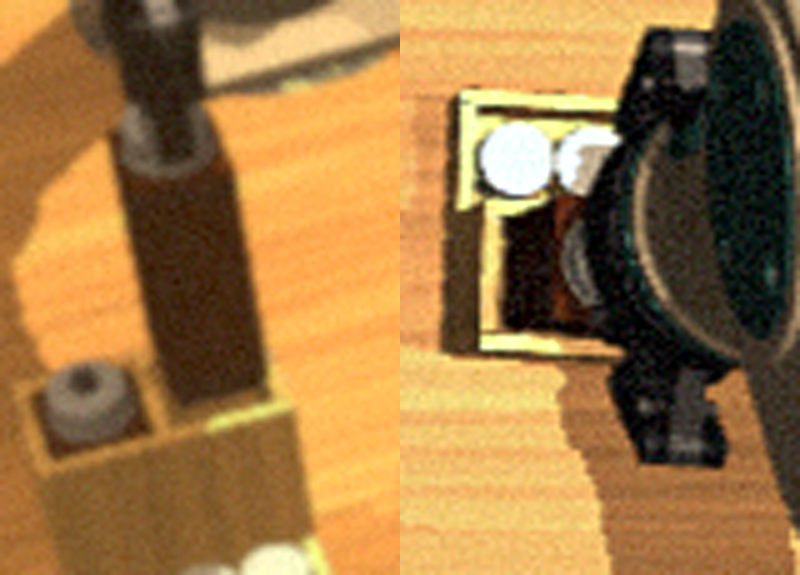

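The foot hovers about 5 mm above the empty cell's mouth, with the bottom corners at about (170,400) and (265,385) between the partition and the outer wall. Now I'll go down with force-guarded steps.

Run:
```python
from h import *
z0=109.0
c=CELL
def st(): 
    s=r.get_state(); print(round(s['t'],2),np.round(s['tcp_pos'],2),"foot",round(s['tcp_pos'][2]-z0,1),np.round(s['ft_force'],2),np.round(s['ft_torque'],2)); return s
hit=r.move_straight(np.array([c[0],c[1],z0+115]),rate=30,contact_N=5)
print(hit);st()
```

```text
False
37.53 [ 467.04 -156.82  224.14] foot 115.1 [-0.54  0.18 -3.4 ] [ 0.01 -0.   -0.02]
```

The mill is 19 mm into the cell with no side force. Continuing down.

Run:
```python
from h import *
z0=109.0
c=CELL
def st(): 
    s=r.get_state(); print(round(s['t'],2),np.round(s['tcp_pos'],2),"foot",round(s['tcp_pos'][2]-z0,1),np.round(s['ft_force'],2),np.round(s['ft_torque'],2)); return s
hit=r.move_straight(np.array([c[0],c[1],z0+18]),rate=40,contact_N=5)
print(hit);st()
if not hit:
    hit=r.move_straight(np.array([c[0],c[1],z0+3]),rate=12,contact_N=4); print(hit);st()
S2=np.ascontiguousarray(r.grab_frame("scene")[:,:,::-1]);T=np.ascontiguousarray(r.grab_frame("top")[:,:,::-1])
a=lambda im,x,y,w,h:cv2.convertScaleAbs(cv2.resize(im[y:y+h,x:x+w],(w*5,h*5),interpolation=cv2.INTER_CUBIC),alpha=1.8)
cv2.imwrite("pics/m.png",np.hstack([a(S2,184,110,80,115),a(T,376,230,80,115)]))
```

```text
False
40.11 [ 466.94 -156.87  127.08] foot 18.1 [ 0.03  0.13 -3.86] [-0.22 -0.01  0.01]
True
40.94 [ 466.88 -157.1   117.01] foot 8.0 [-0.9  -0.75  5.01] [-0.06  0.06 -0.01]
```

View pics/m.png

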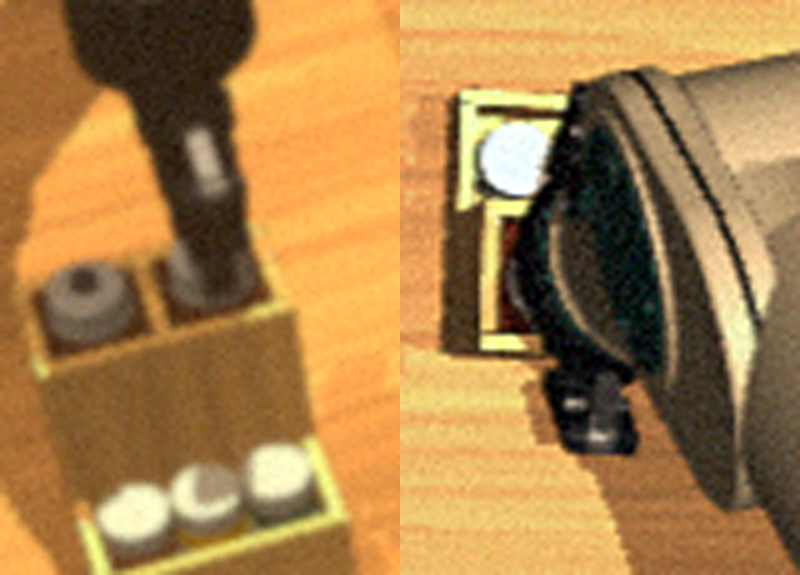

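The foot met the floor at 8.0 mm, exactly the cell floor's height. Now I'll release, lift straight off and check.

Run:
```python
from h import *
r.move_gripper(0.6)
p=np.array(r.get_state()['tcp_pos'])
r.move_straight(p+60*Z,rate=80)
r.move_straight(p+170*Z,rate=250)
r.move_to(np.array([400,150,320.]),ori(-Z,cx))
s=r.get_state();print(s['t'],s['ft_force'])
S=np.ascontiguousarray(r.grab_frame("scene")[:,:,::-1]);T=np.ascontiguousarray(r.grab_frame("top")[:,:,::-1])
cv2.imwrite("pics/n_s.png",S);cv2.imwrite("pics/n_t.png",T)
a=lambda im,x,y,w,h:cv2.convertScaleAbs(cv2.resize(im[y:y+h,x:x+w],(w*5,h*5),interpolation=cv2.INTER_CUBIC),alpha=1.8)
cv2.imwrite("pics/n.png",np.hstack([a(S,184,140,80,110),a(T,376,230,80,110)]))
```

```text
44.05 [ 0.36605425 -0.12455254  0.00343707]
```

View pics/n.png

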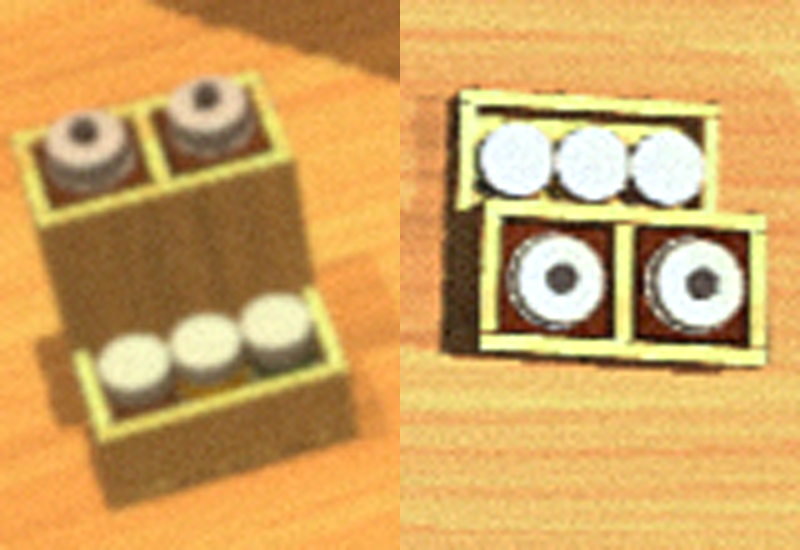

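View pics/n_s.png

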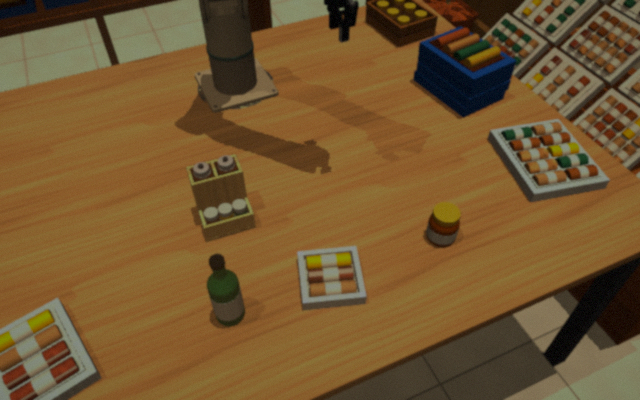

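Both mills stand in the case with heads level, at crop (207,95) and (82,130) in the scene view. The case and the other goods look unmoved. One numeric check, then I'll hand in.

Run:
```python
from h import *
f=lambda X,Y,c,k=5:((X+.5)/k-.5+c[0],(Y+.5)/k-.5+c[1])
print("nut packed now",tri(f(206,97,[184,140]),f(162,278,[376,230])).round(1)," partner",tri(f(83,132,[184,140]),f(304,284,[376,230])).round(1))
A=cv2.imread("pics/a_top.png").astype(int);B=cv2.imread("pics/n_t.png").astype(int)
for n,(x,y,w,h) in dict(case=(380,244,75,64),jar=(200,135,50,50),tray=(300,125,85,80),bottle=(415,130,60,60)).items():
    a=A[y:y+h,x:x+w].mean(2).astype(np.float32);b=B[y:y+h,x:x+w].mean(2).astype(np.float32)
    print(n,np.round(cv2.phaseCorrelate(a,b),2) if 0 else cv2.phaseCorrelate(a,b))
r.hold(0.3);r.hand_in();print(r.get_state()['t'])
```

```text
nut packed now [ 466.9 -156.2  154.6]  partner [ 465.  -211.9  154.2]
case ((0.42941301605733173, -0.029217658166089677), 0.692733090321223)
jar ((0.0605989866298664, 0.018926609273282935), 0.9834461936950684)
tray ((0.03229043563206346, -0.006254401154031086), 1.0208196557892693)
bottle ((0.07724349734912295, -0.043175914618423405), 0.9644421185387505)
the job is handed in; nothing more can be done
the job is handed in; nothing more can be done
```

The mill is packed: foot down, head up, in the empty cell next to its partner. I handed the job in at about 44 s of the 61 s allowed. No verdict was reported.

**What I did:** I stood the mill up on its foot, let go of it, and took it by its steel head squarely from above. I then lowered it into the cell in force-guarded steps, the last at 12 mm/s. It met the floor with the foot at 8.0 mm, the height of the cell floor. Then I released it and moved the arm clear.

**Last checks:**
- **Seating:** the nut is at (467, -156), height 154.6 mm, against 154.2 mm for the partner's nut. The true value is 156 mm, so both read about 1.5 mm low. The two mills are level with each other.
- **Bystanders:** the oil bottle, honey jar and spice tray shifted less than 0.1 px in the top picture.
- **Case:** it reads 0.43 px, about 1 mm. The newly filled cell may be part of that, so a shift of up to 1 mm is not ruled out.

**What went wrong along the way:**
- **Fingertips:** they sat about 23.5 mm short of the stated tool point, with no error seen sideways. A touch on the table confirmed this, and I corrected for it.
- **First flip:** the mill twisted about 33° in the fingers, probably because its foot brushed the table. I laid it down again, gripped harder and repeated the flip higher up.
- **First grip on the head:** I suspected the fingertips were resting on the mill's shoulder, so I re-gripped about 3.5 mm higher.

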